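Stack the blue stack-nest tote on the tote that holds the spice jar

TASK

Stack the blue tote on the white tote that has the spice jar lying in it, squarely over it and turned so that it stands level on that tote's rim instead of nesting down onto the jar: its orange end must come over the lower tote's plain white end. Leave both white totes standing where they are, and let go of the blue one.

Things in the scene. Friction and masses are not known exactly. Their poses are not given: they have to be found in the camera images.
- tote_blue: Tote to move: empty, blue with an orange end, 177 (x) x 63 (y) x 64 (z) mm, 0.15-0.25 kg. Origin: centre of underside; +x to the orange end, z up. Grip from above at mid-length, across the long sides: from 32 to 64 mm up they are upright, 63 mm apart outside; tapered below. Feet under both ends, level with the underside: one at the orange end, two at the plain end.
- blue_orange_end (a point): Middle of the blue tote's orange end at rim height: 88 mm along +x and 64 mm above its origin.
- tote_jar: Tote to stack on: loose, same shape, white with an orange end; a red-capped spice jar lies in it (top 47 mm up). Origin and axes alike. Level ledge on each end, 64 mm up, with slots for the feet: one at the orange end, two at the plain end. Orange over orange, feet drop in: nested. Orange over plain, feet stand on the ledges: stacked, underside 64 mm above this one's underside.
- tote_empty: Bystander: another white tote with an orange end, same shape, size, origin and axes, but empty. Leave it alone.
Mind the look-alikes: they are no part of the job. Of the things like the tote_blue, leave any that is pink; of the rest the larger one is meant.

How it is judged:
By the outcome, as a careful person would: the job done as asked, in the order asked, and still so for the second after the job is handed in, with the robot touching nothing.
It also fails if it takes over 35 s, if anything falls off the work surface, if the arm or the gripper's body presses on something with over 40 N, if the wrist force passes 120 N, or if a joint passes its speed limit or range.

ROBOT

A 7-joint arm with a two-finger parallel gripper is mounted at the origin on a cart in front of the work surface, level with it; the furniture and walls round the work are solid. World frame = base frame: x ahead of the robot, y to its left, z up, the work surface at z = 0. Lengths are in m, angles in rad, forces in N, time in s.
With the tool pointing down it reaches from about 0.4 to 0.875 m from the base axis. Payload 19.3 kg.
Tool frame: the origin (TCP) lies midway between the tips of the shut fingers; the grasp point (between the pads) lies bot.tcp_to_grasp behind it (bot.tcp_to_grasp is the distance from the TCP to the grasp point, in m); z points along the fingers, y is the line along which they close (so a half turn about z gives the same grasp; the last joint's range is limited). The gripper opens to 85 mm and grips with 20 to 120 N. Pads are 22 mm wide; open, the fingers measure 114 mm over their backs; the gripper's body (76 mm by 85 mm) begins 54 mm behind the grasp point. The pads swing forward as they close: fully open they stand 13 mm farther back than shut.
Start: joints at [-1.32, 0.521, -0.036, 1.599, 0.021, 1.021, -0.113], TCP at [0.197, 0.593, 0.198] pointing down, gripper open.
Joint ranges: [-2.91, 2.91], [-0.3, 2.13], [-1.5, 1.42], [0.17, 2.43], [-1.26, 4.41], [0.16, 1.93], [-2.52, 2.52]. Speed limits (rad/s): [1.89, 1.89, 2.39, 2.39, 3.01, 3.01, 3.01].

INTERFACE

Orientations are given as [roll, pitch, yaw] about the fixed x, y, z axes, in that order (R = Rz(yaw) Ry(pitch) Rx(roll)).
In Python, from workcell import observe, imaging, bot gives the robot as it stands.
- The arm moves only by the tool send_rows, never from a script. Its argument "plan" is text: rows parted by semicolons, each of 7 numbers parted by spaces: the shift along the tool's x, y, z in m, then the turn, a rotation vector about the tool's x, y, z in degrees, then the finger opening in m, from 0 to 0.0854. In form: dx dy dz rx ry rz claw; .... A call has 1 to 10 rows; each row is the pose to reach, as a shift and turn from the pose commanded when the call began, along the tool's axes at that moment; what a row does not reach only later rows make up. A row lasts 1/12 s, in which the tool goes at most 41.7 mm and 7.16 degrees, less where a joint would pass 70% of its speed; a pose out of reach is approached as far as the arm can. A call with a gripper value outside its range is refused whole. The fingers move at their own pace and stop on an object; "grip_force" is the grip in N (left out, the last holds). Time passes only in rows, so rows that repeat a pose let the fingers close. It gives the time, the measured TCP pose, the force, the opening and the grip force at its end, in the units of the state.
- observe(): the state, without advancing time (a new reading comes with each control period).
- imaging.grab_frame(name): name is "scene" or "side" or "wrist"; returns a dict with "color" (420x560x3 uint8, red, green, blue), "fx", "fy", "cx", "cy" (pixels), "eye" and "orientation" of the camera in the world; the wrist camera has in their place "tool_from_camera" (4x4, takes a point from camera to tool coordinates, whose origin is the TCP and whose axes are the flange's). Camera axes: x right, y down, z forward; pixel columns grow to the right and rows downward; lengths in m; the calibration is good to about 2 mm. A picture is of the moment at which its call begins: read the wrist's pose just before it. There is no depth.
- bot.job_done(): hands the job in; it is judged then, once.
The state is a dict: "clock": time; "qpos": joint angles; "qd": joint speeds; "joint_efforts": joint torques, N m; "position": TCP position; "tool_rot": TCP orientation; "force": force on the tool from outside, world axes, zero at the start; "moment": the same for the moment, N m; "grip_width": finger opening in m; "finger_force": force on a finger pad.
Only numpy, scipy, OpenCV 4.12 (cv2) and the standard library are available. Lean on these libraries where they do the work, as an engineer would, in place of code of your own. Each camera call takes 0.05 s, during which the arm holds its last target. There are 200 camera calls.

## Working session

There is one attempt and no reset: what is moved stays moved. The work goes in short steps, Python scripts to look and compute and a tool call to move; the robot and the scene stay as the last step left them, time stands still between calls to the robot, and variables do not carry over. Pictures are saved under pics/ and viewed, at most 10 in all, crops included, and the job is handed in when it is done.

Besides the shell and the picture viewer there is one more tool, called after "Call:" by a JSON object that holds its "fn" and its "kwargs". send_rows: Moves the arm, as the interface text tells. Its arguments: {"type":"object","properties":{"plan":{"type":"string"},"grip_force":{"type":"number"}},"required":["plan"]}

```bash
mkdir -p pics
cat > h.py <<'E'
import numpy as np, cv2
from workcell import observe, imaging, bot
from scipy.spatial.transform import Rotation as R
def grab(n):
    s=observe(); f=imaging.grab_frame(n)
    if n=="wrist":
        T=np.eye(4);T[:3,:3]=R.from_euler('xyz',s["tool_rot"]).as_matrix();T[:3,3]=s["position"]
        C=T@np.array(f["tool_from_camera"]); f["E"]=C[:3,3]; f["M"]=C[:3,:3]
    else:
        f["E"]=np.array(f["eye"]); o=np.array(f["orientation"]); f["M"]=o if o.shape==(3,3) else R.from_euler('xyz',o).as_matrix()
    return f
def ray(f,p,z):
    d=f["M"]@np.array([(p[0]-f["cx"])/f["fx"],(p[1]-f["cy"])/f["fy"],1]); return f["E"]+d*(z-f["E"][2])/d[2]
def save(f,n,crop=None,k=1):
    im=f["color"][:,:,::-1]
    if crop: im=im[crop[1]:crop[3],crop[0]:crop[2]]
    cv2.imwrite("pics/"+n,cv2.resize(im,None,fx=k,fy=k,interpolation=cv2.INTER_CUBIC))
E
python3 - <<'E'
from h import *
import pickle
s=observe();print({k:s[k] for k in("clock","position","tool_rot","grip_width")},bot.tcp_to_grasp)
fs={n:grab(n) for n in("scene","side","wrist")}
for n in fs: print(n,fs[n]["E"],fs[n].get("orientation"),fs[n]["M"].round(2).tolist())
pickle.dump(fs,open("f.pkl","wb"))
cv2.imwrite("pics/a.png",cv2.resize(np.hstack([fs["scene"]["color"],fs["side"]["color"]])[:,:,::-1],(800,300)))
save(fs["scene"],"scene.png",k=1.42)
E
```

```text
{'clock': 0.0, 'position': array([0.19700694, 0.59272737, 0.1977103 ]), 'tool_rot': array([-3.14043622e+00,  9.92031211e-05,  2.82076238e+00]), 'grip_width': 0.08534084686011624} 0.0187
scene [ 0.12577895 -0.60277712  0.91651193] [-2.36601531 -0.01566985 -0.4304555 ] [[0.91, -0.29, 0.3], [-0.42, -0.65, 0.63], [0.02, -0.7, -0.71]]
side [0.43829267 1.39982752 0.63561755] [-1.98817506  0.01599419 -3.10415832] [[-1.0, -0.0, 0.04], [-0.04, 0.41, -0.91], [-0.02, -0.91, -0.41]]
wrist [0.1275003  0.61636715 0.37463227] None [[0.32, 0.91, 0.27], [0.95, -0.3, -0.09], [-0.0, 0.29, -0.96]]
```

View pics/scene.png

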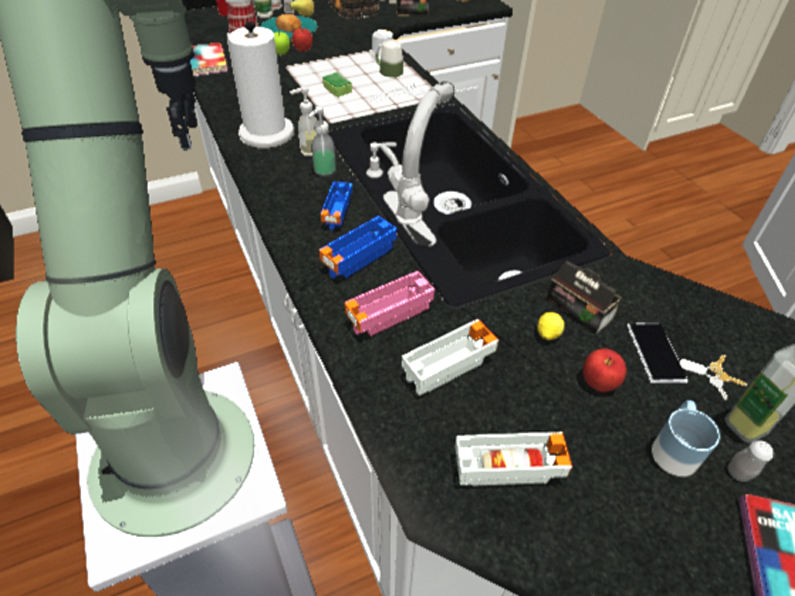

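View pics/a.png

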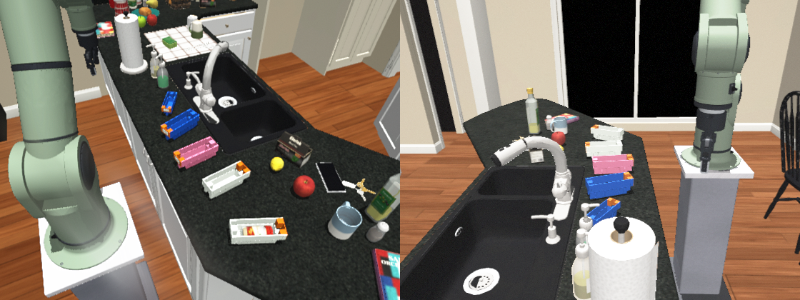

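Candidates, in scene view pixels: the large blue tote at (358,247), the small blue one at (337,204) and the pink one at (390,303). The large blue one fits, since it is not pink and is the larger. The jar tote is at (513,459) with its orange end on the right, and the empty white one is at (450,355). Next I'll enlarge a crop to confirm.

Run:
```python
from h import *
import pickle
f=pickle.load(open("f.pkl","rb"))["scene"]
im=f["color"][:,:,::-1]
a=cv2.resize(im[120:200,210:290],(400,400),interpolation=cv2.INTER_CUBIC)
b=cv2.resize(im[285:365,315:415],(400,320),interpolation=cv2.INTER_CUBIC)
b=np.vstack([b,np.zeros((80,400,3),np.uint8)])
cv2.imwrite("pics/c.png",np.hstack([a,b]))
```

```text
(no output)
```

View pics/c.png

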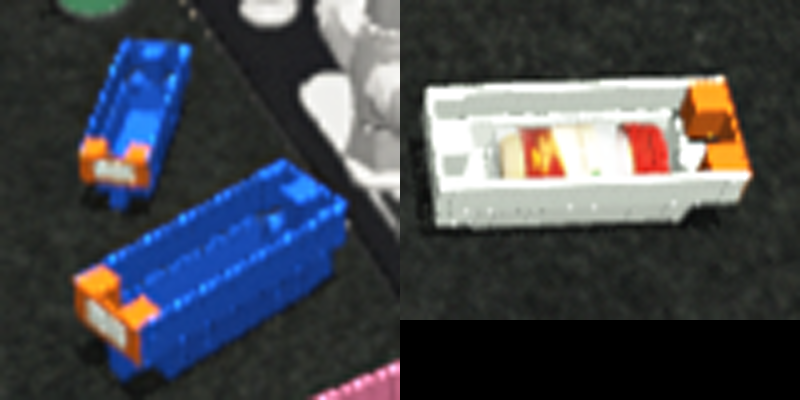

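The crop confirms it: the blue tote has its orange end at lower left (crop 76,275–138,330) and its plain end at (282,160)–(347,205). The jar tote's rim corners are (426,88), (436,188), (725,77) and (750,178).

Run:
```python
from h import *
import pickle
f=pickle.load(open("f.pkl","rb"))["scene"]
def rep(n,o,p,off,k):
    P=lambda q:ray(f,np.array(q)/k+off,.064)
    o=[P(q) for q in o];p=[P(q) for q in p]
    O=np.mean(o,0);Q=np.mean(p,0);d=O-Q
    print(n,"c",((O+Q)/2).round(4),"len",np.linalg.norm(d).round(4),"w",np.linalg.norm(o[0]-o[1]).round(4),np.linalg.norm(p[0]-p[1]).round(4),"yaw",np.degrees(np.arctan2(d[1],d[0])).round(1))
rep("blue",[(76,277),(137,328)],[(282,160),(347,205)],np.array([210,120]),5)
rep("jar",[(325,77),(350,178)],[(26,88),(36,188)],np.array([315,285]),4)
s=observe();M=R.from_euler('xyz',s["tool_rot"]).as_matrix();print(s["clock"],M.round(3).tolist())
```

```text
blue c [0.4768 0.3349 0.064 ] len 0.1742 w 0.0618 0.0632 yaw -161.4
jar c [ 0.5065 -0.255   0.064 ] len 0.1778 w 0.0644 0.0629 yaw -22.0
0.15 [[-0.949, 0.315, -0.0], [0.315, 0.949, -0.001], [-0.0, -0.001, -1.0]]
```

Run:
```python
from h import *
import pickle
F=pickle.load(open("f.pkl","rb"));f=F["scene"];g=F["side"]
def tri(p,q):
    A=[];b=[]
    for h,x in((f,p),(g,q)):
        d=h["M"]@np.array([(x[0]-h["cx"])/h["fx"],(x[1]-h["cy"])/h["fy"],1]);d/=np.linalg.norm(d)
        Pm=np.eye(3)-np.outer(d,d);A.append(Pm);b.append(Pm@h["E"])
    return np.linalg.lstsq(np.vstack(A),np.hstack(b),rcond=None)[0].round(3)
v=lambda x,y:(x/1.42,y/1.42)
print("faucet base",ray(f,v(408,212),0),"side",ray(g,((563-400)*1.4,208*1.4),0))
print("faucet top",tri(v(440,88),((500-400)*1.4,152*1.4)), tri(v(430,95),((545-400)*1.4,135*1.4)))
# pink rim corners
for p in [(345,303),(357,321),(420,274),(434,289)]: print("pink",ray(f,v(*p),.064))
n=np.array([-.319,.948,0]);c=np.array([.477,.335,.064])
for p in [(345,303),(420,274),(322,220),(343,224)]: print(((ray(f,v(*p),.064)-c)@n).round(3))
# check blue in side by hsv
im=g["color"];h=cv2.cvtColor(im,cv2.COLOR_RGB2HSV)
m=cv2.inRange(h,(100,150,60),(125,255,255));n_,_,st,ce=cv2.connectedComponentsWithStats(m)
for i in range(1,n_):
    if st[i,4]>60: print(st[i],ce[i],ray(g,ce[i],.05))
```

```text
faucet base [0.65649295 0.45166076 0.        ] side [0.64415693 0.44643072 0.        ]
faucet top [0.789 0.558 0.265] [0.691 0.457 0.296]
pink [0.37713959 0.1624002  0.064     ]
pink [0.38115154 0.10805689 0.064     ]
pink [0.55195343 0.17703408 0.064     ]
pink [0.5586667  0.12548489 0.064     ]
-0.132
-0.174
0.108
0.064
[ 259  242   67   37 1749] [290.22870212 259.69639794] [0.48509201 0.36817265 0.05      ]
[262 279  47  36 764] [284.67146597 296.42801047] [0.49176781 0.54136598 0.05      ]
```

Call:
{"fn": "send_rows", "kwargs": {"plan": "-0.035 -0.016 0 0 0 -4 0.085; -0.07 -0.031 0 0 0 -8 0.085; -0.104 -0.047 0 0 0 -12 0.085; -0.139 -0.063 0 0 0 -16 0.085; -0.174 -0.079 0 0 0 -20 0.085; -0.208 -0.094 0 0 0 -24 0.085; -0.243 -0.11 0 0 0 -28 0.085; -0.278 -0.126 0 0 0 -32 0.085; -0.312 -0.141 0 0 0 -37 0.085; -0.347 -0.157 0 0 0 -37 0.085"}}

```text
clock: 0.98
position: [0.4779, 0.3332, 0.1983]
tool_rot: [3.141, -0.0, -2.811]
force: [-0.1, 0.8, 0.8]
grip_width: 0.0851
finger_force: 0.0
```

Call:
{"fn": "send_rows", "kwargs": {"plan": "0 0 0 0 0 0 0.085; 0 0 0 0 0 0 0.085"}}

```text
clock: 1.15
position: [0.4783, 0.3326, 0.198]
tool_rot: [-3.141, -0.0, -2.821]
force: [-1.2, 0.3, 0.5]
grip_width: 0.085
finger_force: 0.0
```

Run:
```python
from h import *
import pickle
f=grab("wrist");pickle.dump(f,open("w.pkl","wb"));save(f,"w1.png",k=1.42)
s=observe();print(s["clock"],s["position"],np.degrees(s["tool_rot"]),s["qpos"])
```

```text
1.2 [0.47697803 0.33427171 0.19803318] [ 1.79999172e+02 -3.21123659e-02 -1.61478373e+02] [-0.62904457  0.45565433 -0.1166408   1.7118391   0.06149279  0.97817334
  1.12578102]
```

View pics/w1.png

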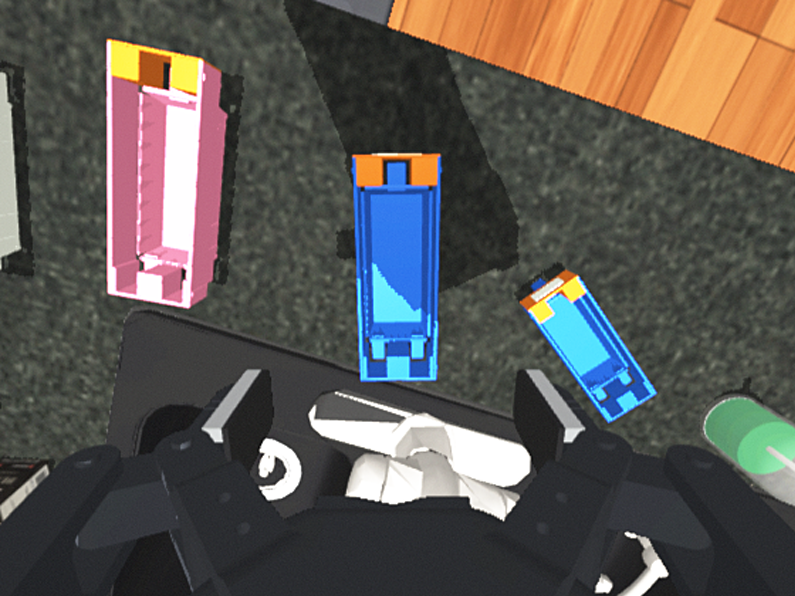

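The wrist view shows the blue tote with rim corners (353,156), (440,155), (362,381) and (437,381). The pink and small blue totes are well clear of it.

Run:
```python
from h import *
import pickle
f=pickle.load(open("w.pkl","rb"))
P=[ray(f,np.array(q)/1.42,.064) for q in [(353,156),(440,155),(361,381),(437,381)]]
O=(P[0]+P[1])/2;Q=(P[2]+P[3])/2;d=O-Q
print((O+Q)/2,np.linalg.norm(d),np.linalg.norm(P[0]-P[1]),np.linalg.norm(P[2]-P[3]),np.degrees(np.arctan2(d[1],d[0])))
s=observe();M=R.from_euler('xyz',s["tool_rot"]).as_matrix();print(M.T@((O+Q)/2-s["position"]))
```

```text
[0.47893817 0.33760312 0.064     ] 0.17772416960861376 0.06180484555833455 0.06334738681798335 -160.85444371559197
[-0.002992    0.00253425  0.13403156]
```

Call:
{"fn": "send_rows", "kwargs": {"plan": "-0.003 0.0025 0.02 0 0 -0.6 0.085; -0.003 0.0025 0.05 0 0 -0.6 0.085; -0.003 0.0025 0.08 0 0 -0.6 0.085; -0.003 0.0025 0.11 0 0 -0.6 0.085; -0.003 0.0025 0.135 0 0 -0.6 0.085; -0.003 0.0025 0.155 0 0 -0.6 0.085; -0.003 0.0025 0.168 0 0 -0.6 0.085; -0.003 0.0025 0.175 0 0 -0.6 0.085; -0.003 0.0025 0.175 0 0 -0.6 0.085; -0.003 0.0025 0.175 0 0 -0.6 0.085"}}

```text
clock: 2.03
position: [0.4789, 0.3386, 0.0239]
tool_rot: [3.141, 0.001, -2.806]
force: [-0.0, -0.3, -0.0]
grip_width: 0.0851
finger_force: 0.0
```

Call:
{"fn": "send_rows", "kwargs": {"plan": "0 0 0 0 0 0 0.07; 0 0 0 0 0 0 0.06; 0 0 0 0 0 0 0.05; 0 0 0 0 0 0 0.05; 0 0 0 0 0 0 0.05; 0 0 0 0 0 0 0.05; 0 0 0 0 0 0 0.05; 0 0 0 0 0 0 0.05", "grip_force": 40}}

```text
clock: 2.7
position: [0.4789, 0.3383, 0.0234]
tool_rot: [3.141, 0.0, -2.806]
force: [-0.1, 2.1, 1.3]
grip_width: 0.0498
finger_force: 1.0
```

Run:
```python
from h import *
a=grab("wrist");b=grab("scene")
k=cv2.resize(b["color"][110:210,200:300],(420,420),interpolation=cv2.INTER_CUBIC)
cv2.imwrite("pics/w2.png",cv2.resize(np.hstack([a["color"],k])[:,:,::-1],(800,343)))
print(observe()["finger_force"],observe()["grip_width"])
```

```text
1.0416747114504687 0.05015793812297599
```

View pics/w2.png

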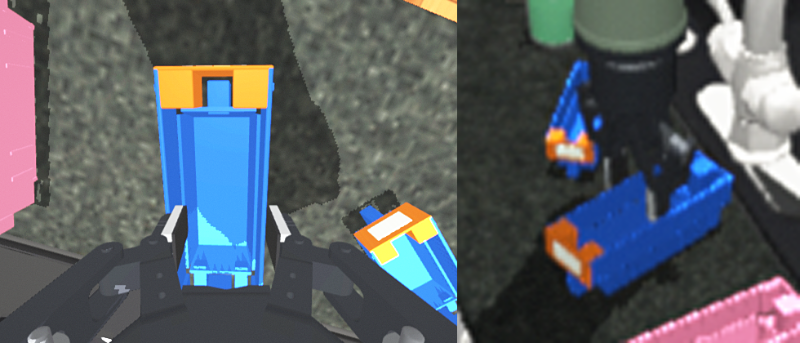

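The wrist pads, at (178,225) and (278,225), overlap the tote walls oddly, and a 50 mm opening with only 1 N means there is no proper grip. I need a closer look.

Run:
```python
from h import *
a=grab("wrist")["color"];b=grab("scene")["color"]
a=cv2.resize(a[190:410,150:410],(472,400),interpolation=cv2.INTER_CUBIC)
k=cv2.resize(b[120:200,220:285],(325,400),interpolation=cv2.INTER_CUBIC)
cv2.imwrite("pics/w3.png",np.hstack([a,k])[:,:,::-1])
```

```text
(no output)
```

View pics/w3.png

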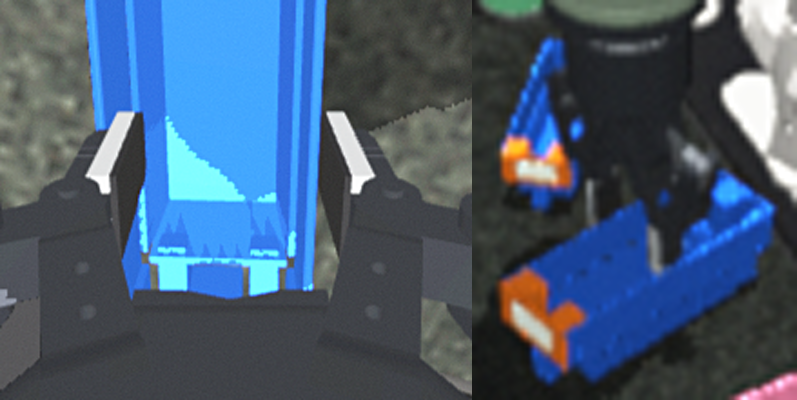

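The pink-side finger is inside the tote, so I'll lift straight out and re-measure.

Call:
{"fn": "send_rows", "kwargs": {"plan": "0 0 -0.01 0 0 0 0.05; 0 0 -0.03 0 0 0 0.05; 0 0 -0.06 0 0 0 0.05; 0 0 -0.09 0 0 0 0.05; 0 0 -0.12 0 0 0 0.05; 0 0 -0.15 0 0 0 0.05; 0 0 -0.175 0 0 0 0.05; 0 0 -0.175 0 0 0 0.085; 0 0 -0.175 0 0 0 0.085; 0 0 -0.175 0 0 0 0.085", "grip_force": 20}}

```text
clock: 3.73
position: [0.4787, 0.3375, 0.1982]
tool_rot: [-3.141, -0.0, -2.806]
force: [0.3, 0.6, -1.4]
grip_width: 0.0834
finger_force: 0.0
```

Run:
```python
from h import *
import pickle
f=grab("wrist");pickle.dump(f,open("w.pkl","wb"));a=f["color"]
g=grab("scene");pickle.dump(g,open("s.pkl","wb"));b=g["color"]
a=cv2.resize(a[60:330,150:480],(489,400),interpolation=cv2.INTER_CUBIC)
k=cv2.resize(b[120:200,210:272],(310,400),interpolation=cv2.INTER_CUBIC)
cv2.imwrite("pics/w4.png",np.hstack([a,k])[:,:,::-1])
s=observe();print(s["clock"],s["position"],np.degrees(s["tool_rot"]))
```

```text
3.8333 [0.47850322 0.33749967 0.19745846] [-1.79959171e+02 -9.04865774e-02 -1.60786198e+02]
```

View pics/w4.png

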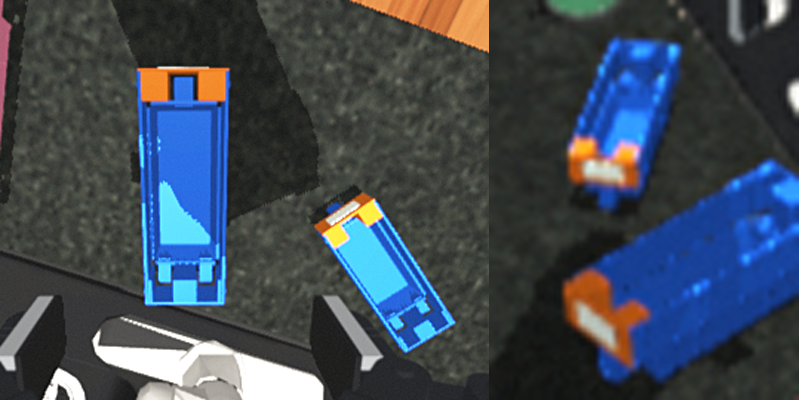

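The tote is still upright and has shifted slightly. Its rim corners in the crop are (138,70), (229,69), (145,305) and (224,305).

Run:
```python
from h import *
import pickle
f=pickle.load(open("w.pkl","rb"));g=pickle.load(open("s.pkl","rb"))
s=observe();M=R.from_euler('xyz',s["tool_rot"]).as_matrix()
def rep(P):
    O=(P[0]+P[1])/2;Q=(P[2]+P[3])/2;d=O-Q
    print(((O+Q)/2).round(4),np.linalg.norm(d).round(4),np.linalg.norm(P[0]-P[1]).round(4),np.linalg.norm(P[2]-P[3]).round(4),np.degrees(np.arctan2(d[1],d[0])).round(2),(M.T@((O+Q)/2-s["position"])).round(4))
rep([ray(f,np.array(q)/1.4815+[150,60],.064) for q in [(138,70),(229,69),(145,305),(224,305)]])
print("scene orange corners",[ray(g,np.array(q)/5+[210,120],.064).round(4) for q in [(75,275),(142,325)]])
# where gripper pads should appear in scene / wrist
def proj(h,X): c=h["M"].T@(X-h["E"]); return (h["fx"]*c[0]/c[2]+h["cx"],h["fy"]*c[1]/c[2]+h["cy"])
for y in(-.0425,.0425):
    for z in(-.013,-.04): print(y,z,np.round(proj(f,s["position"]+M@[0,y,z])).tolist(), np.round(proj(g,s["position"]+M@[0,y,z])).tolist())
```

```text
[0.4787 0.3355 0.064 ] 0.1771 0.0619 0.063 -160.73 [ 0.0002 -0.0019  0.1335]
scene orange corners [array([0.3852, 0.3386, 0.064 ]), array([0.4072, 0.2788, 0.064 ])]
-0.0425 -0.013 [206.0, 248.0] [261.0, 136.0]
-0.0425 -0.04 [194.0, 269.0] [261.0, 128.0]
0.0425 -0.013 [345.0, 248.0] [242.0, 123.0]
0.0425 -0.04 [357.0, 269.0] [242.0, 115.0]
```

Run:
```python
from h import *
import pickle
f=pickle.load(open("w.pkl","rb"))
s=observe();M=R.from_euler('xyz',s["tool_rot"]).as_matrix()
a=f["color"]; k=cv2.resize(a[240:420,120:430],(775,450),interpolation=cv2.INTER_CUBIC)
cv2.imwrite("pics/w5.png",k[:,:,::-1])
def proj(h,X): c=h["M"].T@(X-h["E"]); return (h["fx"]*c[0]/c[2]+h["cx"],h["fy"]*c[1]/c[2]+h["cy"])
w=.0427
for x in(-.011,.011):
    for z in(0,-.013,-.02,-.03,-.045): print(x,z,[np.round((np.array(proj(f,s["position"]+M@[x,y,z]))-[120,240])*2.5).tolist() for y in(-w,w)])
print(f["fx"])
```

```text
-0.011 0 [[229.0, 38.0], [549.0, 37.0]]
-0.011 -0.013 [[218.0, 60.0], [560.0, 60.0]]
-0.011 -0.02 [[211.0, 74.0], [567.0, 73.0]]
-0.011 -0.03 [[201.0, 95.0], [577.0, 94.0]]
-0.011 -0.045 [[183.0, 132.0], [595.0, 131.0]]
0.011 0 [[224.0, -40.0], [555.0, -41.0]]
0.011 -0.013 [[212.0, -23.0], [566.0, -23.0]]
0.011 -0.02 [[205.0, -12.0], [573.0, -12.0]]
0.011 -0.03 [[193.0, 5.0], [584.0, 5.0]]
0.011 -0.045 [[174.0, 35.0], [603.0, 34.0]]
291.3485830275737
```

View pics/w5.png

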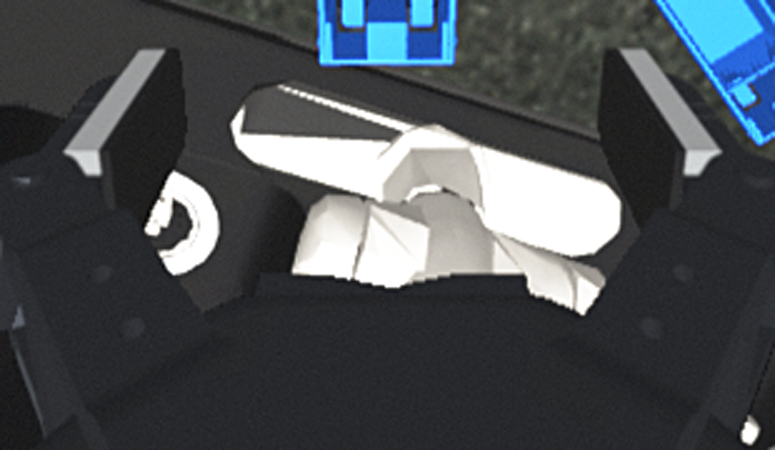

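The open pad tips project to about 45–50 mm behind the reported TCP, not 13 mm. On the first try they hovered at rim height. Going about 30 mm lower is safe even by the nominal figures, since the open tips would still be 6 mm above the surface.

Call:
{"fn": "send_rows", "kwargs": {"plan": "0 -0.002 0.03 0 0 0 0.085; 0 -0.002 0.06 0 0 0 0.085; 0 -0.002 0.09 0 0 0 0.085; 0 -0.002 0.12 0 0 0 0.085; 0 -0.002 0.145 0 0 0 0.085; 0 -0.002 0.165 0 0 0 0.085; 0 -0.002 0.18 0 0 0 0.085; 0 -0.002 0.192 0 0 0 0.085; 0 -0.002 0.2 0 0 0 0.085; 0 -0.002 0.204 0 0 0 0.085"}}

```text
clock: 4.67
position: [0.4791, 0.3357, -0.0069]
tool_rot: [-3.141, -0.001, -2.806]
force: [1.1, -0.3, 0.1]
grip_width: 0.0848
finger_force: 0.0
```

Call:
{"fn": "send_rows", "kwargs": {"plan": "0 0 0 0 0 0 0.085; 0 0 0 0 0 0 0.07; 0 0 0 0 0 0 0.06; 0 0 0 0 0 0 0.055; 0 0 0 0 0 0 0.055; 0 0 0 0 0 0 0.055; 0 0 0 0 0 0 0.055; 0 0 0 0 0 0 0.055", "grip_force": 40}}

```text
clock: 5.33
position: [0.48, 0.3365, -0.0048]
tool_rot: [3.141, 0.001, -2.806]
force: [-1.5, -0.9, 8.1]
grip_width: 0.0626
finger_force: 43.3
```

Call:
{"fn": "send_rows", "kwargs": {"plan": "0 0 -0.01 0 0 0 0.055; 0 0 -0.03 0 0 0 0.055; 0 0 -0.055 0 0 0 0.055; 0 0 -0.08 0 0 0 0.055; 0 0 -0.105 0 0 0 0.055; 0 0 -0.13 0 0 0 0.055; 0 0 -0.15 0 0 0 0.055; 0 0 -0.16 0 0 0 0.055; 0 0 -0.16 0 0 0 0.055; 0 0 -0.16 0 0 0 0.055"}}

```text
clock: 6.17
position: [0.4795, 0.336, 0.1542]
tool_rot: [-3.142, 0.0, -2.806]
force: [0.1, -0.3, -2.4]
grip_width: 0.0623
finger_force: 45.0
```

Run:
```python
from h import *
import pickle
F={n:grab(n) for n in("wrist","side","scene")};pickle.dump(F,open("l.pkl","wb"))
s=observe();print(s["clock"],s["position"],np.degrees(s["tool_rot"]),s["force"],s["finger_force"],s["grip_width"])
f=F["wrist"];im=f["color"];h=cv2.cvtColor(im,cv2.COLOR_RGB2HSV)
m=cv2.inRange(h,(5,150,120),(25,255,255));n,_,st,ce=cv2.connectedComponentsWithStats(m)
print([(st[i].tolist(),ce[i].round(1).tolist()) for i in range(1,n) if st[i,4]>80])
a=F["scene"]["color"][60:270,180:330];b=F["wrist"]["color"]
cv2.imwrite("pics/l1.png",np.hstack([cv2.resize(a,(286,400)),cv2.resize(b,(510,400))])[:,:,::-1])
```

```text
6.3167 [0.47904045 0.3356594  0.15296142] [-1.79960127e+02 -1.09283215e-01 -1.60781579e+02] [-0.08066571 -0.32280632 -1.11662824] 44.96521532535553 0.06232430579243997
[([277, 0, 223, 76, 8013], [411.3, 24.5]), ([475, 0, 85, 111, 3729], [539.2, 55.2]), ([42, 12, 49, 35, 832], [74.2, 29.1]), ([183, 67, 187, 67, 8958], [276.1, 96.5]), ([375, 199, 48, 32, 259], [397.6, 213.7])]
```

View pics/l1.png

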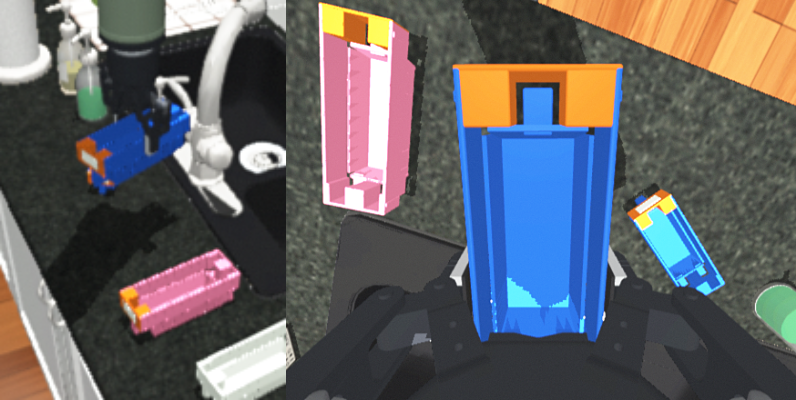

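The blue tote is held upright and centred in the gripper. Its orange rim corners in the wrist frame are about (183,68) and (369,68).

Run:
```python
from h import *
import pickle
F=pickle.load(open("l.pkl","rb"));f=F["wrist"]
s=observe();M=R.from_euler('xyz',s["tool_rot"]).as_matrix();p=s["position"]
# depth from the known 63 mm
for L,Rr in(((183,68),(369,68)),):
    Z=f["fx"]*.063/(Rr[0]-L[0])
    for q in(L,Rr):
        X=f["E"]+f["M"]@(np.array([(q[0]-f["cx"])/f["fx"],(q[1]-f["cy"])/f["fy"],1])*Z)
        print("world",X.round(4),"tool",(M.T@(X-p)).round(4))
# same orange edge triangulated with scene/side colour blobs
for n in("scene","side"):
    h=cv2.cvtColor(F[n]["color"],cv2.COLOR_RGB2HSV);m=cv2.inRange(h,(5,180,120),(22,255,255))
    k,_,st,ce=cv2.connectedComponentsWithStats(m)
    print(n,[(st[i].tolist(),ce[i].round(1).tolist()) for i in range(1,k) if st[i,4]>15 and 80<ce[i][1]<300 and ce[i][0]<330])
# predicted rim end point if rim z = p.z+dz
for dz in(.055,.07): 
  for x in(.088,): print(dz,[ ( (lambda c:(round(g["fx"]*c[0]/c[2]+g["cx"]),round(g["fy"]*c[1]/c[2]+g["cy"])))(g["M"].T@(p+M@[x,0,-dz]-g["E"])) ) for g in(F["wrist"],F["scene"],F["side"])])
```

```text
world [0.4036 0.2766 0.2226] tool [ 0.0908 -0.0309 -0.0694]
world [0.3829 0.3362 0.2226] tool [ 0.0907  0.0321 -0.0695]
scene [([220, 133, 17, 19, 103], [227.8, 139.7]), ([137, 134, 17, 8, 53], [145.3, 137.0]), ([133, 140, 28, 20, 215], [147.0, 149.9]), ([140, 166, 39, 35, 363], [161.2, 188.0]), ([167, 202, 17, 10, 33], [176.2, 205.5]), ([243, 212, 15, 21, 104], [249.8, 219.3]), ([0, 215, 11, 9, 32], [4.7, 219.0]), ([0, 270, 28, 23, 375], [10.2, 280.8])]
side [([315, 189, 10, 7, 50], [318.7, 192.3]), ([291, 279, 12, 9, 70], [295.8, 283.0])]
0.055 [(275, 82), (228, 143), (323, 197)]
0.07 [(274, 77), (228, 138), (324, 191)]
```

Call:
{"fn": "send_rows", "kwargs": {"plan": "0.002 -0.012 0 0 0 1 0.055; 0.006 -0.036 0 0 0 3 0.055; 0.011 -0.065 0 0 0 5.6 0.055; 0.016 -0.095 0 0 0 8.3 0.055; 0.021 -0.125 0 0 0 11 0.055; 0.026 -0.155 0 0 0 13.7 0.055; 0.031 -0.185 0 0 0 16.4 0.055; 0.035 -0.211 0 0 0 18.8 0.055; 0.0375 -0.225 0 0 0 20.1 0.055; 0.0384 -0.2307 0 0 0 20.6 0.055"}}

```text
clock: 7.15
position: [0.5192, 0.1027, 0.1538]
tool_rot: [-3.14, -0.001, 3.113]
force: [0.3, 0.5, -2.2]
grip_width: 0.0626
finger_force: 45.0
```

Call:
{"fn": "send_rows", "kwargs": {"plan": "-0.002 -0.012 0 0 0 1 0.055; -0.007 -0.036 0 0 0 3 0.055; -0.013 -0.065 0 0 0 5.6 0.055; -0.019 -0.095 0 0 0 8.3 0.055; -0.025 -0.125 0 0 0 11 0.055; -0.031 -0.155 0 0 0 13.7 0.055; -0.037 -0.185 0 0 0 16.4 0.055; -0.042 -0.21 0 0 0 18.8 0.055; -0.0445 -0.224 0 0 0 20.1 0.055; -0.0456 -0.2294 0 0 0 20.6 0.055"}}

```text
clock: 7.98
position: [0.5593, -0.1267, 0.154]
tool_rot: [-3.141, -0.0, 2.755]
force: [-0.3, -0.1, -3.5]
grip_width: 0.0625
finger_force: 44.9
```

Call:
{"fn": "send_rows", "kwargs": {"plan": "0 0 0 0 0 0 0.055; 0 0 0 0 0 0 0.055; 0 0 0 0 0 0 0.055"}}

```text
clock: 8.23
position: [0.5593, -0.123, 0.1542]
tool_rot: [3.141, -0.001, 2.761]
force: [0.4, 0.5, -1.9]
grip_width: 0.0623
finger_force: 44.9
```

Run:
```python
from h import *
import pickle
f=grab("wrist");pickle.dump(f,open("j.pkl","wb"));save(f,"j.png",k=1.42)
s=observe();print(s["clock"],s["position"],np.degrees(s["tool_rot"]),s["finger_force"],s["grip_width"])
```

```text
8.2833 [ 0.559366   -0.12312643  0.15426635] [ 1.79968714e+02 -1.83593067e-02  1.58163613e+02] 44.941288232803345 0.062044939521234174
```

View pics/j.png

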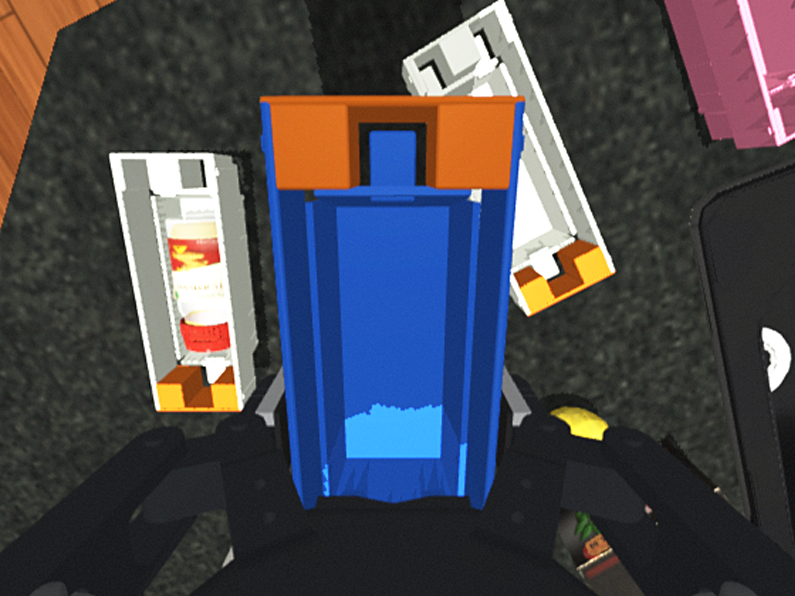

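The jar tote is on the left: its plain end is at (110,154)–(215,154) and its orange end at (156,410)–(240,411). The blue tote's orange end is at (262,99)–(524,99), on the same side as the jar tote's plain end, so the orientation is right.

Run:
```python
from h import *
import pickle
f=pickle.load(open("j.pkl","rb"))
s=observe();M=R.from_euler('xyz',s["tool_rot"]).as_matrix();p=s["position"]
P=[ray(f,np.array(q)/1.42,.064) for q in [(110,154),(215,154),(156,410),(240,411)]]
A=(P[0]+P[1])/2;B=(P[2]+P[3])/2;d=A-B;C=(A+B)/2
print("jar",C.round(4),"len",np.linalg.norm(d).round(4),np.linalg.norm(P[0]-P[1]).round(4),np.linalg.norm(P[2]-P[3]).round(4),"plainward yaw",np.degrees(np.arctan2(d[1],d[0])).round(2))
E_=[ray(f,np.array(q)/1.42,p[2]+.069) for q in [(262,99),(524,99)]]
O=(E_[0]+E_[1])/2;w=E_[1]-E_[0];print("held width",np.linalg.norm(w).round(4),"orange mid tool",(M.T@(O-p)).round(4),"width dir deg",np.degrees(np.arctan2(*(M.T@w)[:2])).round(2))
u=d/np.linalg.norm(d); bc=O-.0885*M[:,0]; print("blue centre",bc.round(4),"shift needed tool",(M.T@(C-bc)).round(4))
# TCP target from rim end: C+.0885u vs direct
print("jar plain end mid",A.round(4), "orange",B.round(4))
```

```text
jar [ 0.5092 -0.2546  0.064 ] len 0.1773 0.0639 0.0613 plainward yaw 157.41
held width 0.0623 orange mid tool [ 0.0909  0.0006 -0.069 ] width dir deg -0.02
blue centre [ 0.5573 -0.1217  0.2232] shift needed tool [-0.0049 -0.1413  0.1592]
jar plain end mid [ 0.4274 -0.2206  0.064 ] orange [ 0.5911 -0.2887  0.064 ]
```

Call:
{"fn": "send_rows", "kwargs": {"plan": "0 -0.012 0 0 0 0.2 0.055; -0.001 -0.036 0 0 0 0.3 0.055; -0.002 -0.064 0 0 0 0.4 0.055; -0.003 -0.092 0 0 0 0.5 0.055; -0.004 -0.117 0 0 0 0.6 0.055; -0.0045 -0.133 0 0 0 0.7 0.055; -0.0045 -0.141 0 0 0 0.7 0.055; -0.0045 -0.141 0 0 0 0.7 0.055; -0.0045 -0.141 0 0 0 0.7 0.055; -0.0045 -0.141 0 0 0 0.7 0.055"}}

```text
clock: 9.12
position: [0.5113, -0.2557, 0.1543]
tool_rot: [3.141, -0.0, 2.748]
force: [-0.8, 0.4, -1.6]
grip_width: 0.0628
finger_force: 44.9
```

Call:
{"fn": "send_rows", "kwargs": {"plan": "0 0 0.01 0 0 0 0.055; 0 0 0.028 0 0 0 0.055; 0 0 0.046 0 0 0 0.055; 0 0 0.062 0 0 0 0.055; 0 0 0.075 0 0 0 0.055; 0 0 0.082 0 0 0 0.055; 0 0 0.086 0 0 0 0.055; 0 0 0.087 0 0 0 0.055; 0 0 0.087 0 0 0 0.055; 0 0 0.087 0 0 0 0.055"}}

```text
clock: 9.95
position: [0.5111, -0.2573, 0.0679]
tool_rot: [3.142, 0.001, 2.746]
force: [-0.6, -0.7, -1.5]
grip_width: 0.0626
finger_force: 45.0
```

Run:
```python
from h import *
P=[];A=[];Fc=[]
for i in range(4):
    grab("scene");s=observe();P.append(s["position"]);A.append(np.degrees(s["tool_rot"])%360);Fc.append(s["force"])
print(s["clock"],np.mean(P,0),np.mean(A,0),np.mean(Fc,0),s["finger_force"])
M=R.from_euler('xyz',s["tool_rot"]).as_matrix();c=np.mean(P,0)+M@[.0022,.0006,0];print("blue centre",c,"err tool to jar",(M.T@(np.array([.5092,-.2546,c[2]])-c)).round(4))
```

```text
10.15 [ 0.51104423 -0.25735379  0.06789515] [1.79998846e+02 5.64019757e-02 1.57317626e+02] [-0.10779449 -0.12925677 -1.70895639] 44.9869179725647
blue centre [ 0.50924581 -0.25595176  0.06789348] err tool to jar [ 0.0006  0.0012 -0.    ]
```

Call:
{"fn": "send_rows", "kwargs": {"plan": "0 0.001 0.002 0 0 0 0.055; 0 0.001 0.004 0 0 0 0.055; 0 0.001 0.005 0 0 0 0.055; 0 0.001 0.006 0 0 0 0.055; 0 0.001 0.007 0 0 0 0.055; 0 0.001 0.007 0 0 0 0.055; 0 0.001 0.007 0 0 0 0.055"}}

```text
clock: 10.73
position: [0.511, -0.2563, 0.0602]
tool_rot: [-3.142, -0.0, 2.746]
force: [-0.5, 0.6, -1.6]
grip_width: 0.0623
finger_force: 45.0
```

Call:
{"fn": "send_rows", "kwargs": {"plan": "0 0 0.0005 0 0 0 0.055; 0 0 0.001 0 0 0 0.055; 0 0 0.001 0 0 0 0.055; 0 0 0.001 0 0 0 0.055"}}

```text
clock: 11.07
position: [0.5111, -0.2563, 0.0593]
tool_rot: [-3.142, 0.0, 2.746]
force: [0.5, 0.6, -1.2]
grip_width: 0.0622
finger_force: 45.2
```

Call:
{"fn": "send_rows", "kwargs": {"plan": "0 0 0.0005 0 0 0 0.055; 0 0 0.001 0 0 0 0.055; 0 0 0.001 0 0 0 0.055; 0 0 0.001 0 0 0 0.055"}}

```text
clock: 11.4
position: [0.5112, -0.2564, 0.0592]
tool_rot: [3.141, 0.001, 2.746]
force: [-5.2, 2.3, 16.9]
grip_width: 0.0627
finger_force: 47.2
```

Contact came at the predicted stacked height, with the underside at 64 mm. I'll relieve the load, release and back away.

Call:
{"fn": "send_rows", "kwargs": {"plan": "0 0 -0.001 0 0 0 0.055; 0 0 -0.001 0 0 0 0.06; 0 0 -0.001 0 0 0 0.064; 0 0 -0.001 0 0 0 0.07; 0 0 -0.001 0 0 0 0.08; 0 0 -0.001 0 0 0 0.085; 0 0 -0.001 0 0 0 0.085; 0 0 -0.001 0 0 0 0.085; 0 0 -0.001 0 0 0 0.085; 0 0 -0.001 0 0 0 0.085", "grip_force": 20}}

```text
clock: 12.23
position: [0.5111, -0.2563, 0.0593]
tool_rot: [-3.142, -0.0, 2.746]
force: [0.3, 0.0, -0.2]
grip_width: 0.0852
finger_force: 0.0
```

Call:
{"fn": "send_rows", "kwargs": {"plan": "0 0 -0.01 0 0 0 0.085; 0 0 -0.025 0 0 0 0.085; 0 0 -0.045 0 0 0 0.085; 0 0 -0.065 0 0 0 0.085; 0 0 -0.085 0 0 0 0.085; 0 0 -0.105 0 0 0 0.085; 0 0 -0.125 0 0 0 0.085; 0 0 -0.14 0 0 0 0.085; 0 0 -0.15 0 0 0 0.085; 0 0 -0.15 0 0 0 0.085"}}

```text
clock: 13.07
position: [0.5119, -0.2567, 0.2117]
tool_rot: [3.141, 0.003, 2.746]
force: [0.5, -0.4, 0.1]
grip_width: 0.0853
finger_force: 0.0
```

Run:
```python
from h import *
s=observe();print(s["clock"],s["position"],s["force"],s["grip_width"])
F={n:grab(n) for n in("wrist","scene","side")}
f=F["wrist"]
h=cv2.cvtColor(f["color"],cv2.COLOR_RGB2HSV)
m=cv2.inRange(h,(100,120,40),(125,255,255))|cv2.inRange(h,(5,150,100),(25,255,255))
m[300:]=0
n,lab,st,ce=cv2.connectedComponentsWithStats(m)
for i in range(1,n):
    if st[i,4]>2000:
        c=np.argwhere(lab==i)[:,::-1].astype(np.float32);q=cv2.approxPolyDP(cv2.convexHull(c),6,True)[:,0]
        P=np.array([ray(f,x,.128) for x in q]);print(st[i],q.tolist(),P[:,:2].round(4).tolist())
        r=cv2.minAreaRect(P[:,:2].astype(np.float32)*1000);print("rect mm/deg",r)
def proj(h,X): c=h["M"].T@(X-h["E"]); return (h["fx"]*c[0]/c[2]+h["cx"],h["fy"]*c[1]/c[2]+h["cy"])
# predicted vs seen orange ends in scene & side; stacked (.128) or nested (lower)
u=np.array([-.923,.384,0]);C=np.array([.5092,-.2546,0])
for nme in("scene","side"):
    g=F[nme];h=cv2.cvtColor(g["color"],cv2.COLOR_RGB2HSV)
    k,_,st,ce=cv2.connectedComponentsWithStats(cv2.inRange(h,(5,170,90),(22,255,255)))
    print(nme,"pred",[np.round(proj(g,C+.086*u+[0,0,z])).tolist() for z in(.128,.1)],"jar or",np.round(proj(g,C-.086*u+[0,0,.06])).tolist(),[(st[i].tolist()) for i in range(1,k) if st[i,4]>15])
```

```text
13.0667 [ 0.51186821 -0.25669996  0.21171083] [ 0.48969294 -0.43402086  0.05403697] 0.0852731477157814
[    0     0   245   300 44469] [[242.0, 0.0], [85.0, 299.0], [0.0, 299.0], [0.0, 0.0]] [[0.3507, -0.2173], [0.5276, -0.476], [0.4939, -0.5564], [0.2792, -0.3881]]
rect mm/deg ((388.3675537109375, -410.0780944824219), (155.4251251220703, 360.7181701660156), 34.37459182739258)
[ 238   99   78  189 9997] [[313.0, 99.0], [308.0, 286.0], [246.0, 287.0], [239.0, 100.0]] [[0.4381, -0.1922], [0.6022, -0.2595], [0.5789, -0.3179], [0.4149, -0.2497]]
rect mm/deg ((508.5233154296875, -255.05056762695312), (62.82351303100586, 177.9076385498047), 67.70429992675781)
scene pred [[328.0, 303.0], [326.0, 310.0]] jar or [399.0, 317.0] [[451, 88, 109, 130, 7864], [128, 134, 61, 93, 2506], [226, 148, 5, 9, 26], [39, 160, 7, 13, 41], [0, 197, 110, 223, 9514], [242, 212, 16, 21, 108], [331, 226, 19, 17, 172], [323, 293, 14, 28, 187], [229, 363, 39, 57, 591]]
side pred [[310.0, 166.0], [310.0, 173.0]] jar or [271.0, 177.0] [[307, 164, 7, 5, 18], [318, 219, 8, 4, 21], [291, 279, 12, 9, 82]]
```

The rim measures 62.8 × 177.9 mm on the z = 0.128 plane, which matches the tote's size at stacked height. Its centre is within 1 mm and its yaw within 0.5° of the jar tote. The orange end is over the plain end, and the gripper is clear.

```bash
python3 -c "
from workcell import bot
print(bot.job_done())"
```

```text
the job is handed in; nothing more can be done
None
```

The blue tote is stacked level on the jar tote, its orange end over the plain white end and centred to about 1 mm; I let go of it and handed the job in at about 13 s. My first grasp closed too high and nudged the tote a few millimetres before the second one held.

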